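# Raise the hand-over gate and slide the meter through

### The arm

A 6-joint arm with a two-finger parallel gripper is mounted at the origin on a cart in front of the work surface, level with it; the furniture and walls round the work are solid. World frame = base frame: x ahead of the robot, y to its left, z up, the work surface at z = 0. Lengths are in m, angles in rad, forces in N, time in s.
With the tool pointing down it reaches from about 0.35 to 0.975 m from the base axis. Payload 4.9 kg.
Tool frame: the origin (TCP) lies at the centre of the arm's flange, where the gripper is bolted on; the fingertips stand 173 mm ahead of it and the grasp point (between the pads) lies 155 mm ahead of it; z points along the fingers, y is the line along which they close (so a half turn about z gives the same grasp; the last joint's range is limited). The gripper opens to 85 mm and grips with 20 to 120 N. Pads are 22 mm wide; open, the fingers measure 114 mm over their backs; the gripper's body (76 mm by 85 mm) begins 54 mm behind the grasp point. The pads swing forward as they close: fully open they stand 13 mm farther back than shut.
Start: joints at [1.226, 0.053, 1.613, -0, 1.476, -0.119], TCP at [0.14, 0.609, 0.405] pointing down, gripper open.
Joint ranges: [-3.01, 3.01], [-1.01, 2.22], [0.06, 2.58], [-1.02, 4.17], [0.09, 2.62], [-3.14, 3.14]. Speed limits (rad/s): [2.57, 2.57, 3.14, 3.14, 3.14, 3.14].

### API

Orientations are given as a unit quaternion [w, x, y, z].
In Python, from cell import bot gives the robot as it stands. The module is installed in compiled form; this text tells all that it offers.
- The arm moves only by the tool jog_arm, never from a script. Its argument "deltas" is a list of rows, each a list of 3 entries, a list of its own where there are three numbers: the opening, from -1 (shut) to 1 (fully open), then the shift along the tool's x, y, z in mm, then the turn about the tool's z in degrees. A call has 1 to 12 rows; each row is the pose to reach, as a shift and turn from the pose commanded when the call began, along the tool's axes at that moment; what a row does not reach only later rows make up. A row lasts 1/12 s, in which the tool goes at most 41.7 mm and 7.16 degrees, less where a joint would pass 70% of its speed; a pose out of reach is approached as far as the arm can. A call with a gripper value outside its range is refused whole. The fingers move at their own pace and stop on an object; "grip_force" is the grip in N (left out, the last holds). Time passes only in rows, so rows that repeat a pose let the fingers close. It gives the time, the measured TCP pose, the force, the opening and the grip force at its end, in the units of the state.
- bot.get_state(): the state, without advancing time (a new reading comes with each control period).
- bot.grab_frame(name): name is "side" or "top" or "wrist"; returns the picture (420x560x3 uint8, red, green, blue); there is no depth.
- bot.calibration(name): a dict with "mtx" (3x3 intrinsics, pixels), "view" (4x4, takes a point from world to camera coordinates). Camera axes: x right, y down, z forward; pixel columns grow to the right and rows downward; lengths in m; the calibration is good to about 2 mm. A picture is of the moment at which its call begins: read the wrist's pose just before it. calibration takes no time and is no camera call; for the wrist camera it gives the pose at the moment of the call.
- bot.job_done(): hands the job in; it is judged then, once.
The state is a dict: "time_s": time; "joint_positions": joint angles; "joint_velocities": joint speeds; "joint_torque": joint torques, N m; "ee_pos": TCP position; "tcp_rot": TCP orientation; "ft_force": force on the tool from outside, world axes, zero at the start; "moment": the same for the moment, N m; "grip_width": finger opening in m; "finger_force": force on a finger pad.
Only numpy, scipy, OpenCV 4.12 (cv2) and the standard library are available. Lean on these libraries where they do the work, as an engineer would, in place of code of your own. Each camera call takes 0.05 s, during which the arm holds its last target. There are 200 camera calls.

### The job

Push the red-and-white barrier arm of the hand-over gate up past its balance point, so that it stays raised by itself. Then push the small black meter along the raised lane, through the open gate, until it is fully home against the end stop. Push gently with the fingertips or the outside of the fingers only: nothing is gripped or lifted, the meter stays flat on the lane, and the other things on the desk are left alone.

Things in the scene. Friction and masses are not known exactly. Their poses are not given: they have to be found in the camera images.
- gate: Hand-over gate, fixed to the desk: straight aluminium lane on a plinth, barrier arm across it. Origin on the desk, mid-lane, directly under the closed arm. Its axes: y along the lane towards the end stop, x across the lane towards the pivot, z up. Lane floor 55 mm above the desk, y=-175 to +96 mm, open at the y=-175 end; side rails 67 mm above the desk, 56 mm apart inside, 66 mm outside.
- pivot (a point): The barrier's hinge axis (along the gate's y), at (62, 0, 94) mm in the gate's axes, between two fixed grey cheeks 26 mm wide in x, at y=-26 to +26 mm, 110 mm high.
- barrier (a joint): Angle of the barrier arm: 0 = closed, level across the lane; grows as the free end rises; 1.92 rad = raised stop, leaning past vertical away from the lane. A steel counterweight (34 mm diameter) above and behind the pivot: let go below about 0.8 rad the arm falls closed, beyond it goes on to the raised stop by itself. Lightly damped; lifting near the free end takes under 1 N.
- free_end (a point): Middle of the end face of the arm's free end, 174 mm from the pivot (x=-112 mm in the gate's axes when closed; moves with the arm). Red and white bar with black end cap, 14 mm wide along the lane, 12 mm thick; closed, its underside is 88 mm above the desk; its last 60 mm, outside the rest post, overhang free desk. An orange skirt hangs 22 mm below it over the lane.
- meter: Small black meter with coloured keys, 85 mm long, 51 mm wide, 23 mm high, about 0.14 kg, lying flat on the lane floor before the barrier (negative y of the gate), its length along the lane. Origin at the centre of its underside; its own x axis runs along the lane. Fully home, touching the rubber pad, its centre is at y=+48 mm in the gate's axes.
- lane_end (a point): Point on the lane floor, mid-lane, at the face of the black rubber pad of the end stop (stop's top 85 mm above the desk): y=+90 mm in the gate's axes.
- tip_box_clear: Clear pipette tip box, 90 x 122 x 86 mm, bystander; origin under its middle.
- petri_4: Petri dish with red medium, 91 mm diameter, 16 mm high, bystander; origin under its middle.
- vial_a: Small clear vial with a black cap, 22 mm diameter, 52 mm high, bystander; origin under its middle.
- beaker_100: Small empty glass beaker, 55 mm diameter, 70 mm high, bystander; origin under its middle.
- marker_b: White marker with a red cap, 135 mm long, lying on the desk, bystander; origin under its middle.
- rest_post (a point): Top of the slim fixed post on which the closed arm rests: x=-42 mm in the gate's axes, 88 mm above the desk, 10 mm diameter, its rubber top 10 mm in x by 26 mm in y.
There are look-alikes about, which are no part of the job. Leave any blue or pink look-alike of the meter alone.

How it is judged:
On the way, in this order (a step that is already met when the one before it is completed fails the run):
1. the barrier arm stays raised by itself, with no finger on it, before the meter has gone through (value of joint barrier above 1.6 rad and contact force between each of the arm, the fingers and barrier below 0.05 N and y of meter in the frame of gate below -0.04 m), for 0.2 s.
2. the meter is home against the end stop (y of meter in the frame of gate above 0.0395 m and z of meter in the frame of gate below 0.059 m), for 0.1 s.
At the end, for the whole second after the job is handed in: The barrier arm is raised (over 1.6 rad) and stays so untouched; the meter lies flat and still on the lane floor between the rails, within 8 mm of the rubber pad of the end stop (all of step 2 and value of joint barrier above 1.6 rad and y of meter in the frame of gate below 0.053 m and x of meter in the frame of gate between -0.01 and 0.01 m and z of meter in the frame of gate above 0.05 m and angle between meter's own z axis and vertical below 0.06 rad and linear speed of meter below 0.02 m/s).
It fails at once if the meter is lifted off the lane floor (more than 8 mm) (z of meter in the frame of gate above 0.063 m).
It fails at once if the meter is tipped over 0.2 rad (angle between meter's own z axis and vertical above 0.2 rad).
It fails at once if the meter is gripped or rammed (over 30 N) (contact force between the fingers and meter above 30 N).
It fails at once if the barrier arm is gripped or forced (over 30 N) (contact force between the fingers and barrier above 30 N).
It fails at once if another thing on the desk is moved more than 20 mm (distance of any of tip_box_clear, petri_4, vial_a, beaker_100, marker_b from where it was at the start of the episode above 0.02 m).
It also fails if it takes over 51 s, if anything falls off the work surface, if the arm or the gripper's body presses on something with over 40 N, if the wrist force passes 120 N, or if a joint passes its speed limit or range.

## Working session

There is one attempt and no reset: what is moved stays moved. The work goes in short steps, Python scripts to look and compute and a tool call to move; the robot and the scene stay as the last step left them, time stands still between calls to the robot, and variables do not carry over. Pictures are saved under pics/ and viewed, at most 10 in all, crops included, and the job is handed in when it is done.

Besides the shell and the picture viewer there is one more tool, called after "Request:" as name([rows], argument=value, ...), one row to a line, values as JSON. jog_arm: Moves the arm, as the interface text tells. Its arguments: {"type":"object","properties":{"deltas":{"type":"array"},"grip_force":{"type":"number"}},"required":["deltas"]}

```bash
mkdir -p pics
python3 - <<'E'
from cell import bot
import cv2,numpy as np
for n in("side","top"):
    f=bot.grab_frame(n); cv2.imwrite(f"pics/{n}0.png",f[:,:,::-1])
    c=bot.calibration(n); print(n,np.round(c["mtx"],1).tolist(),np.round(c["view"],3).tolist())
s=bot.get_state(); print(s["tcp_rot"],s["ee_pos"],s["time_s"],s["grip_width"],s["ft_force"])
E
```

```text
side [[545.8, 0.0, 276.4], [0.0, 545.8, 205.5], [0.0, 0.0, 1.0]] [[0.971, -0.237, 0.006, -0.352], [-0.084, -0.367, -0.926, 0.267], [0.222, 0.899, -0.377, 0.595], [0.0, 0.0, 0.0, 1.0]]
top [[414.9, 0.0, 281.0], [0.0, 414.9, 204.4], [0.0, 0.0, 1.0]] [[0.014, -1.0, 0.014, 0.351], [-0.998, -0.015, -0.064, 0.484], [0.064, -0.013, -0.998, 0.914], [0.0, 0.0, 0.0, 1.0]]
[-2.31505221e-04  1.12656491e-01  9.93633547e-01 -9.13978284e-04] [0.13984458 0.60891474 0.4035615 ] 0.1 0.0852175118801127 [ 0.26826594 -0.29523632  0.28810409]
```

View pics/top0.png

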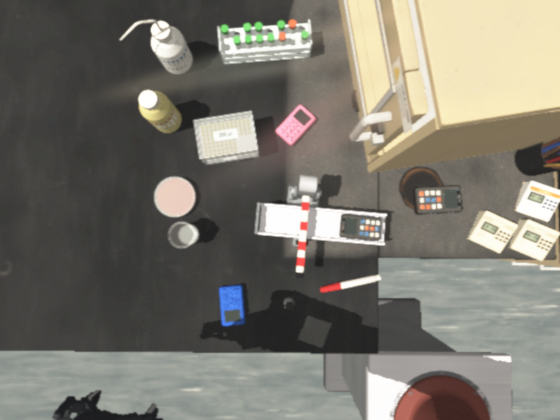

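View pics/side0.png

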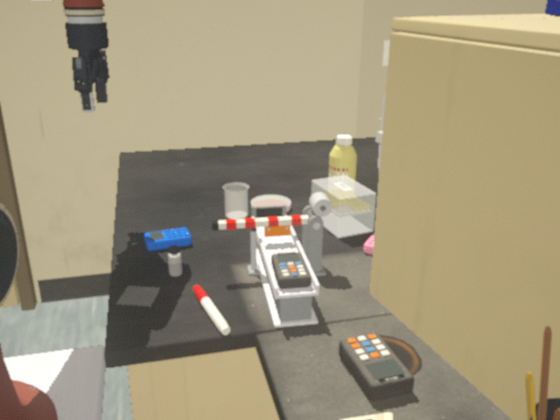

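The top view shows the lane running along the image (u 257–387, v ~205–243). The end stop is on the left at (259,220), the barrier goes from the pivot (306,187) to the free end (300,270), and the meter is at (362,226). In the side view the barrier runs from (215,225) to (318,212), with the meter at (291,268). The gate's axes are close to the world axes.

```bash
cat > h.py <<'E'
from cell import bot
import cv2,numpy as np
def ray(n,u,v,c=None):
    c=c or bot.calibration(n); V=np.array(c["view"]); R=V[:3,:3]; o=-R.T@V[:3,3]
    d=R.T@np.linalg.inv(c["mtx"])@[u,v,1]; return o,d/np.linalg.norm(d)
def onz(n,u,v,z,c=None):
    o,d=ray(n,u,v,c); return o+d*(z-o[2])/d[2]
def tri(a,b):
    (o1,d1),(o2,d2)=a,b
    t=np.linalg.lstsq(np.c_[d1,-d2],o2-o1,rcond=None)[0]
    p,q=o1+t[0]*d1,o2+t[1]*d2; return (p+q)/2,np.linalg.norm(p-q)
def comps(m,amin=6):
    n,l,s,c=cv2.connectedComponentsWithStats(m.astype(np.uint8))
    return [(c[i].round(1).tolist(),int(s[i,4]),s[i,:4].tolist()) for i in range(1,n) if s[i,4]>=amin]
def proj(n,p,c=None):
    c=c or bot.calibration(n); q=(np.array(c["view"])@np.r_[p,1])[:3]; q=c["mtx"]@q; return q[:2]/q[2]
E
python3 - <<'E'
from h import *
im={n:cv2.imread(f"pics/{n}0.png") for n in("top","side")}
box={"top":(285,185,325,280),"side":(205,200,335,245)}
for n in im:
    h=cv2.cvtColor(im[n],cv2.COLOR_BGR2HSV).astype(int); H,S,V=h[...,0],h[...,1],h[...,2]
    m=((H<4)|(H>172))&(S>140)&(V>90); x0,y0,x1,y1=box[n]; k=np.zeros_like(m);k[y0:y1,x0:x1]=1
    print(n,comps(m&k))
t=im["top"][195:285,245:395]; s=im["side"][195:330,200:350]
t=cv2.resize(t,None,fx=5,fy=5,interpolation=cv2.INTER_CUBIC); cv2.imwrite("pics/tc.png",t)
s=cv2.resize(s,None,fx=4,fy=4,interpolation=cv2.INTER_CUBIC); cv2.imwrite("pics/sc.png",s)
E
```

```text
top [([305.0, 205.8], 45, [302, 203, 7, 7]), ([303.6, 225.7], 38, [301, 223, 6, 7]), ([301.8, 245.1], 58, [298, 242, 9, 8]), ([300.1, 261.3], 63, [296, 258, 9, 8])]
side [([296.1, 219.5], 78, [292, 215, 9, 10]), ([249.8, 222.7], 88, [246, 217, 9, 12]), ([272.7, 220.1], 76, [268, 216, 10, 10]), ([230.7, 223.9], 83, [226, 219, 10, 11])]
```

View pics/tc.png

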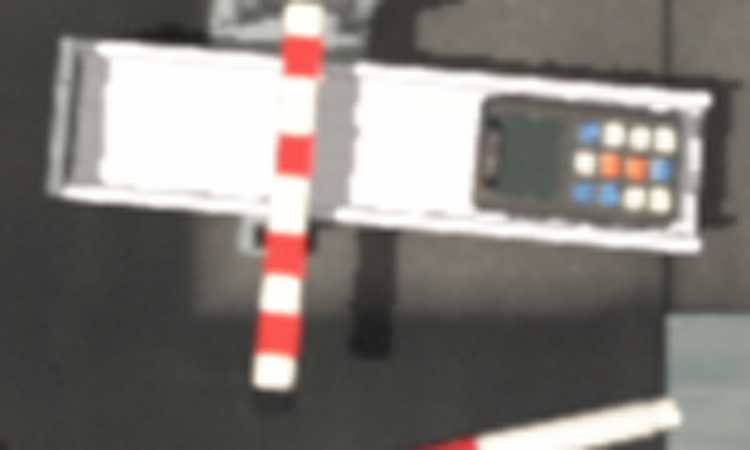

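View pics/sc.png

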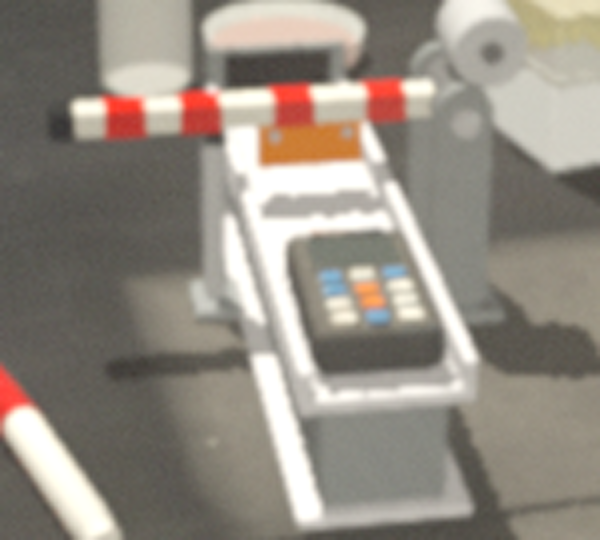

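The crops show the lane's open-end rail corners at top (386.8,214.6)/(385,244.4) and side (318,287)/(278,295). The far corners are at top (258.2,203)/(255.4,233.4). The meter sits almost at the open end.

Run:
```python
from h import *
r=lambda a:np.round(a,4)
T=[(305,205.8),(303.6,225.7),(301.8,245.1),(300.1,261.3)];S=[(296.1,219.5),(272.7,220.1),(249.8,222.7),(230.7,223.9)]
for a,b in zip(T,S):
    p,e=tri(ray("top",*a),ray("side",*b)); print("seg",r(p),r(e),"onz.1",r(onz("top",*a,.1)))
for a,b in [((386.8,214.6),(318.5,287)),((385,244.4),(278,295))]:
    p,e=tri(ray("top",*a),ray("side",*b)); print("corner",r(p),r(e))
A,B=[onz("top",*p,.067) for p in[(386.8,214.6),(385,244.4)]]
C,D=[onz("top",*p,.085) for p in[(258.2,203),(255.4,233.4)]]
print(r(A),r(B),r(C),r(D))
y=(C+D)/2-(A+B)/2; print("yaw",np.degrees(np.arctan2(-y[0],y[1])),np.hypot(*y[:2]))
a=onz("top",*T[0],.1)-onz("top",*T[3],.1); print("yaw arm",np.degrees(np.arctan2(a[1],a[0])))
for n,p in dict(ml=(245+474/5,195+150/5),mr=(245+684/5,195+168/5),mlb=(245+474/5,195+203/5),mlt=(245+487/5,195+98/5)).items(): print(n,r(onz("top",*p,.078)))
p,e=tri(ray("top",245+273/5,195+398/5),ray("side",200+60/4,195+123/4));print("free",r(p),r(e))
# bystanders
for n,p,z in [("vial",(290,302),.05),("markerL",(322,290),.015),("markerR",(380,279),.015),("blueTop",(232,285),.02),("beaker",(184,235),.07),("cabCorner",(372,170),.3)]: print(n,r(onz("top",*p,z)))
```

```text
seg [0.4722 0.3104 0.0961] 0.001 onz.1 [0.4715 0.3108 0.1   ]
seg [0.4315 0.313  0.0979] 0.0006 onz.1 [0.4312 0.3132 0.1   ]
seg [0.3922 0.3161 0.0956] 0.0004 onz.1 [0.3922 0.3164 0.1   ]
seg [0.3597 0.3191 0.0953] 0.0006 onz.1 [0.3597 0.3195 0.1   ]
corner [0.4579 0.1352 0.065 ] 0.0005
corner [0.3963 0.1372 0.0589] 0.0033
[0.4576 0.1358 0.067 ] [0.395  0.1397 0.067 ] [0.4767 0.4062 0.085 ] [0.4142 0.4109 0.085 ]
yaw -4.052106484617818 0.2714973425886614
yaw arm -4.4225186665440175
ml [0.434  0.2366 0.078 ]
mr [0.4279 0.1492 0.078 ]
mlb [0.4121 0.2365 0.078 ]
mlt [0.4557 0.2313 0.078 ]
free [0.333  0.3198 0.0943] 0.0007
vial [0.2704 0.3368 0.05  ]
markerL [0.2915 0.2653 0.015 ]
markerR [0.3171 0.1371 0.015 ]
blueTop [0.3005 0.463  0.02  ]
beaker [0.4087 0.5598 0.07  ]
cabCorner [0.5165 0.2215 0.3   ]
```

Run:
```python
from h import *
r=lambda a:np.round(a,4)
im={n:cv2.imread(f"pics/{n}0.png") for n in("top","side")}
t=cv2.resize(im["top"][120:220,280:400],None,fx=4,fy=4,interpolation=cv2.INTER_CUBIC)
s=cv2.resize(im["side"][185:245,290:350],None,fx=6.667,fy=6.667,interpolation=cv2.INTER_CUBIC)
cv2.imwrite("pics/cw.png",np.hstack([t[:400,:400],s[:400,:400]]))
O=np.array([.4391,.3123,0]);ex=np.array([.9973,-.0732,0]);ey=np.array([.0732,.9973,0])
# cabinet: front-left top edge
print("cab", r(tri(ray("top",372,170),ray("side",390,22))), r(onz("side",375,292,0)))
for z in (.3,.4,.5): print(z,r(onz("top",372,170,z)),r(onz("side",390,22,z)))
piv=O+.062*ex+[0,0,.094]; print("piv",r(piv))
for rho in (.035,.045):
  for ph in (60,75,90):
    c=piv+rho*(np.cos(np.radians(ph))*ex+[0,0,np.sin(np.radians(ph))]);print(rho,ph,r(proj("top",c)),r(proj("side",c-.019*ey)))
```

```text
Traceback (most recent call last):
ValueError: setting an array element with a sequence. The requested array has an inhomogeneous shape after 1 dimensions. The detected shape was (2,) + inhomogeneous part.
```

View pics/cw.png

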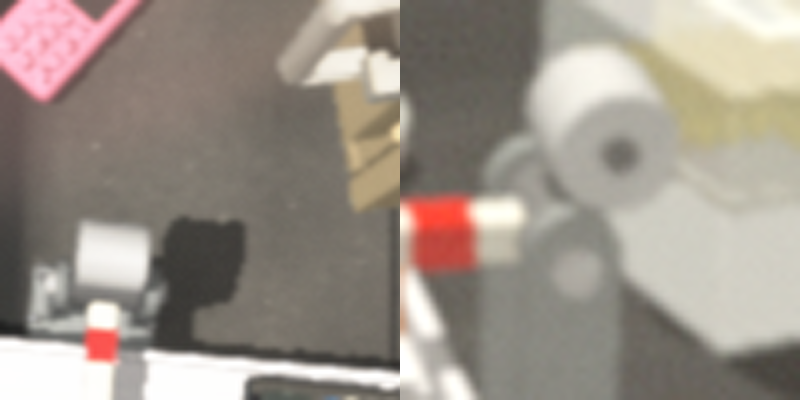

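The crop shows the counterweight as a cylinder with its axis along the lane. In the top view it spans u 299–317.5, v 175.5–193. In the side view its near end face is centred at (323,208). The cabinet corner is at top (367,172).

Run:
```python
from h import *
r=lambda a:np.round(a,4)
O=np.array([.4391,.3123,0]);ex=np.array([.9973,-.0732,0]);ey=np.array([.0732,.9973,0])
print("cab", r(onz("side",375,292,0)))
for z in (.2,.3,.4,.5): print(z,r(onz("top",367,172,z)),r(onz("side",390,22,z)))
piv=O+.062*ex+[0,0,.094]; print("piv",r(piv))
# near end face centre: side ray hit plane gate-y = -L/2 ; height from top view centre
o,d=ray("side",323,208)
for L in(.030,.036,.042):
    t=((O-o)@ey-L/2)/(d@ey); p=o+t*d; q=p-O; print("face",L,r([q@ex,q@ey,q[2]]))
for z in(.13,.15):
  for u,v in((308.4,175.5),(308.4,193),(299.3,184),(317.5,184)): q=onz("top",u,v,z)-O; print(z,r([q@ex,q@ey]))
```

```text
cab [0.5807 0.2029 0.    ]
0.2 [0.5278 0.2072 0.2   ] [2.1698 3.6487 0.2   ]
0.3 [0.5132 0.2293 0.3   ] [1.4613 2.124  0.3   ]
0.4 [0.4986 0.2514 0.4   ] [0.7528 0.5993 0.4   ]
0.5 [0.484  0.2736 0.5   ] [ 0.0443 -0.9254  0.5   ]
piv [0.5009 0.3078 0.094 ]
face 0.03 [ 0.0766 -0.015   0.1213]
face 0.036 [ 0.0758 -0.018   0.1226]
face 0.042 [ 0.075  -0.021   0.1238]
0.13 [0.0903 0.0013]
0.13 [ 0.056  -0.0016]
0.13 [0.072  0.0176]
0.13 [ 0.0752 -0.0179]
0.15 [0.0875 0.0026]
0.15 [ 0.054  -0.0002]
0.15 [0.0697 0.0186]
0.15 [ 0.0728 -0.0161]
```

The counterweight's centre is at about (75, 0, 122) mm in the gate's axes, which is 13 mm behind and 28 mm above the pivot. The tool always points down, so I'll raise the arm by pushing the counterweight over and down with the shut fingertips.

Request:
jog_arm([
  [-1,[-398,-216,30],-8.7],
  [-1,[-398,-216,30],-8.7],
  [-1,[-398,-216,30],-8.7],
  [-1,[-398,-216,30],-8.7],
  [-1,[-398,-216,30],-8.7],
  [-1,[-398,-216,30],-8.7],
  [-1,[-398,-216,30],-8.7],
  [-1,[-398,-216,30],-8.7],
  [-1,[-398,-216,30],-8.7],
  [-1,[-398,-216,30],-8.7],
  [-1,[-398,-216,30],-8.7],
  [-1,[-398,-216,30],-8.7],
], grip_force=40)

```text
time_s: 1.1
ee_pos: [0.483, 0.3054, 0.3736]
tcp_rot: [0.0, 0.04, 0.999, -0.001]
ft_force: [-0.8, -0.5, 0.8]
grip_width: -0.0001
finger_force: 0.0
```

Run:
```python
from h import *
s=bot.get_state(); print(s["time_s"],s["ee_pos"],s["tcp_rot"],s["grip_width"],s["ft_force"])
t=bot.grab_frame("top")[120:300,250:450,::-1];s=bot.grab_frame("side")[60:260,220:420,::-1]
t=cv2.resize(t,(400,360));s=cv2.resize(s,(400,400))[:360]
cv2.imwrite("pics/a.png",np.hstack([t,s]))
```

```text
1.1 [0.48299515 0.30535266 0.37358642] [ 2.22598203e-04  4.02814716e-02  9.99187481e-01 -1.31577107e-03] -5.3157117515103916e-05 [-0.76615049 -0.46893908  0.77137186]
```

View pics/a.png

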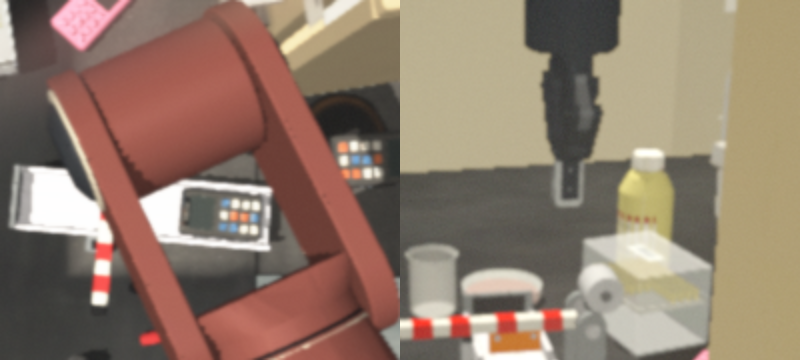

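The shut fingertips are above the lane side of the counterweight, with the tip at side (304,162). I'll go down beside the top of the counterweight.

Request:
jog_arm([
  [-1,[6,0,30],0],
  [-1,[6,0,50],0],
  [-1,[6,0,62],0],
  [-1,[6,0,64],0],
  [-1,[6,0,64],0],
])

```text
time_s: 1.62
ee_pos: [0.4726, 0.3106, 0.3099]
tcp_rot: [-0.001, 0.036, 0.999, -0.0]
ft_force: [-0.3, 0.1, 0.8]
grip_width: 0.0001
finger_force: 0.0
```

Run:
```python
from h import *
print(proj("side",[.483,.3054,.2006]))
s=bot.get_state(); p=s["ee_pos"]; print(p,s["ft_force"])
f=bot.grab_frame("side"); print(proj("side",p-[0,0,.173]))
cv2.imwrite("pics/b.png",cv2.resize(f[170:250,270:370,::-1],(600,480)))
```

```text
[304.14819562 162.13768082]
[0.47264379 0.31058194 0.30987303] [-0.27884162  0.14693524  0.83095558]
[296.48327602 197.48591484]
```

View pics/b.png

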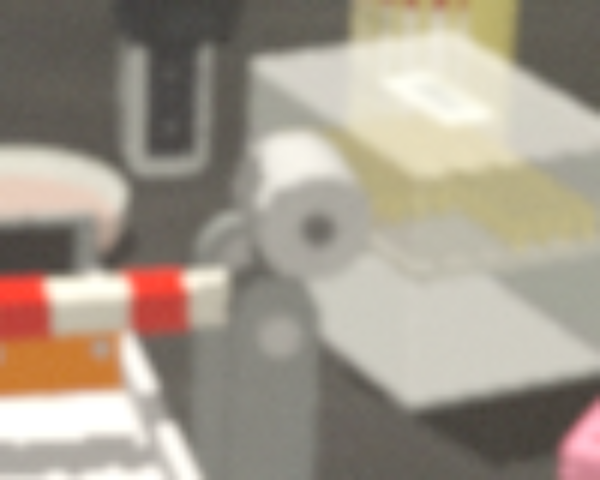

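Fingertip projection matches the picture (tip at about (297,199), left of the counterweight). I'll start the slow push.

Request:
jog_arm([
  [-1,[0,0,7],0],
  [-1,[-8,0,7],0],
  [-1,[-16,0,7],0],
  [-1,[-20,0,7],0],
  [-1,[-24,0,7],0],
  [-1,[-26,0,7],0],
])

```text
time_s: 2.17
ee_pos: [0.5001, 0.3079, 0.3039]
tcp_rot: [-0.0, 0.037, 0.999, 0.0]
ft_force: [-1.9, 0.3, -0.0]
grip_width: -0.0001
finger_force: 0.9
```

Request:
jog_arm([
  [-1,[-4,0,0],0],
  [-1,[-8,0,1],0],
  [-1,[-12,0,2],0],
  [-1,[-16,0,3],0],
  [-1,[-20,0,4],0],
  [-1,[-24,0,5],0],
  [-1,[-26,0,6],0],
])

```text
time_s: 2.75
ee_pos: [0.526, 0.306, 0.2978]
tcp_rot: [0.0, 0.037, 0.999, 0.0]
ft_force: [-0.4, -0.2, 1.1]
grip_width: -0.0001
finger_force: 0.4
```

Request:
jog_arm([
  [-1,[-1,0,3],0],
  [-1,[-2,0,6],0],
  [-1,[-3,0,9],0],
  [-1,[-3,0,11],0],
  [-1,[-3,40,5],0],
  [-1,[-3,80,0],0],
  [-1,[-3,80,-20],0],
  [-1,[-3,80,-40],0],
])

```text
time_s: 3.42
ee_pos: [0.533, 0.3872, 0.3347]
tcp_rot: [-0.003, 0.036, 0.999, -0.001]
ft_force: [-0.3, -0.7, 1.3]
grip_width: -0.0
finger_force: 0.0
```

Run:
```python
from h import *
s=bot.get_state(); p=s["ee_pos"]; print(p,s["ft_force"])
f=bot.grab_frame("side")
cv2.imwrite("pics/c.png",cv2.resize(f[90:310,190:410,::-1],(500,500)))
```

```text
[0.53302759 0.38724657 0.33465472] [-0.33929743 -0.73877075  1.27142769]
```

View pics/c.png

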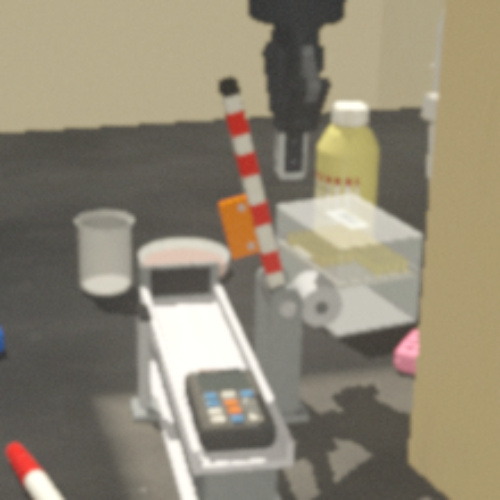

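The arm is well past balance, at about 1.3 rad and swinging up with no finger on it. I'll go around on the free side to the open end of the lane.

Request:
jog_arm([
  [-1,[30,0,-30],0],
  [-1,[65,0,-50],0],
  [-1,[100,0,-60],0],
  [-1,[100,-30,-60],0],
  [-1,[100,-70,-60],0],
  [-1,[100,-110,-60],0],
  [-1,[100,-150,-60],0],
  [-1,[98,-190,-60],0],
  [-1,[93,-230,-60],0],
  [-1,[88,-268,-60],0],
  [-1,[88,-270,-60],0],
  [-1,[88,-270,-60],0],
])

```text
time_s: 4.47
ee_pos: [0.4262, 0.1212, 0.3967]
tcp_rot: [-0.001, 0.039, 0.999, 0.0]
ft_force: [0.1, 0.8, -0.5]
grip_width: -0.0001
finger_force: 0.0
```

```bash
cat > m.py <<'E'
from h import *
s=bot.get_state(); p=s["ee_pos"]; O=np.array([.4391,.3123,0]);ex=np.array([.9973,-.0732,0]);ey=np.array([.0732,.9973,0])
print(s["time_s"],p,s["ft_force"],"gate mm",np.round(1e3*np.array([(p-O)@ex,(p-O)@ey,p[2]-.173]),1))
f=bot.grab_frame("side")[:,:,::-1].copy(); h=cv2.cvtColor(f,cv2.COLOR_BGR2HSV).astype(int);H,S,V=h[...,0],h[...,1],h[...,2]
m=((H<4)|(H>172))&(S>140)&(V>90);k=np.zeros_like(m);k[90:245,205:380]=1
c=comps(m&k,15);print(c)
piv=O+.062*ex+[0,0,.094]
for th in(1.6,1.75,1.92): print(th,[proj("side",piv+r*(-np.cos(th)*ex+[0,0,np.sin(th)])).round(1).tolist() for r in(.03,.15)])
E
python3 m.py
```

```text
4.4667 [0.4262259  0.12117661 0.39671079] [ 0.08525469  0.82676012 -0.47616943] gate mm [   1.2 -191.5  223.7]
[([343.0, 143.5], 62, [339, 139, 10, 10]), ([335.6, 161.6], 55, [332, 157, 8, 10]), ([327.6, 183.6], 39, [324, 180, 8, 8]), ([318.0, 204.4], 60, [314, 200, 9, 10])]
1.6 [[313.2, 203.7], [317.6, 135.5]]
1.75 [[315.7, 203.8], [330.8, 136.4]]
1.92 [[318.4, 204.4], [345.0, 139.8]]
```

The barrier is at the raised stop: the red segments match 1.92 rad. Now I'll go down behind the meter.

Request:
jog_arm([
  [-1,[1,-2,40],0],
  [-1,[1,-2,80],0],
  [-1,[1,-2,115],0],
  [-1,[1,-2,140],0],
  [-1,[1,-2,155],0],
  [-1,[1,-2,160],0],
  [-1,[1,-2,160],0],
])

```text
time_s: 5.1
ee_pos: [0.4244, 0.1221, 0.2358]
tcp_rot: [-0.002, 0.036, 0.999, -0.0]
ft_force: [0.3, -0.0, -0.2]
grip_width: 0.0003
finger_force: 0.0
```

```bash
python3 m.py|head -1
python3 - <<'E'
from h import *
f=bot.grab_frame("side")
cv2.imwrite("pics/d.png",cv2.resize(f[200:320,240:360,::-1],(560,560)))
E
```

```text
5.1 [0.42443057 0.1220626  0.23578256] [ 0.27782136 -0.00720372 -0.17332752] gate mm [  -0.7 -190.8   62.8]
```

View pics/d.png

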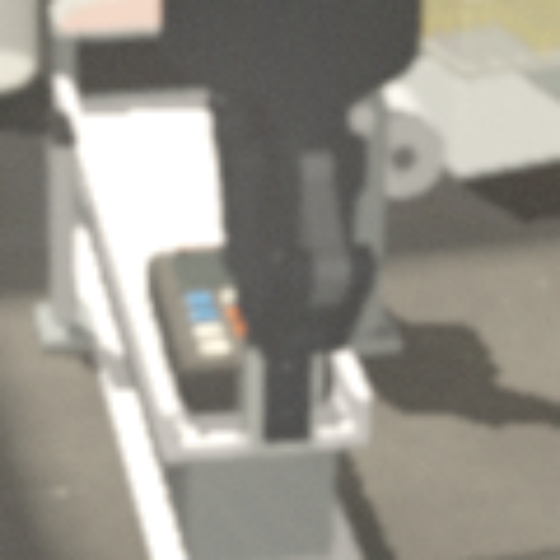

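The fingertips are just behind the meter at the open end, roughly mid-lane. I'll push slowly.

Request:
jog_arm([
  [-1,[0,5,0],0],
  [-1,[0,9,0],0],
  [-1,[0,12,0],0],
  [-1,[0,15,0],0],
  [-1,[0,18,0],0],
  [-1,[0,21,0],0],
  [-1,[0,25,0],0],
  [-1,[0,29,0],0],
  [-1,[0,33,0],0],
  [-1,[0,37,0],0],
  [-1,[0,41,0],0],
  [-1,[0,45,0],0],
])

```text
time_s: 6.2
ee_pos: [0.429, 0.1662, 0.2381]
tcp_rot: [0.0, 0.037, 0.999, -0.0]
ft_force: [-0.5, -4.8, 5.0]
grip_width: 0.0
finger_force: 2.8
```

```bash
python3 m.py|head -1
```

```text
6.2 [0.42897989 0.16616745 0.23812044] [-0.49902351 -4.8234572   5.0136816 ] gate mm [   0.6 -146.5   65.1]
```

Request:
jog_arm([
  [-1,[0,1,-1],0],
  [-1,[0,2,-2],0],
  [-1,[0,4,-2],0],
  [-1,[0,6,-2],0],
])

```text
time_s: 6.58
ee_pos: [0.4288, 0.172, 0.2391]
tcp_rot: [-0.001, 0.037, 0.999, 0.0]
ft_force: [-0.4, -0.9, -0.0]
grip_width: -0.0001
finger_force: 0.3
```

```bash
python3 m.py|head -1
python3 - <<'E'
from h import *
f=cv2.cvtColor(bot.grab_frame("side")[:,:,::-1].copy(),cv2.COLOR_BGR2HSV).astype(int);H,S,V=f[...,0],f[...,1],f[...,2]
k=np.zeros(H.shape,bool);k[215:300,250:330]=1
print("blue",comps((H>95)&(H<125)&(S>110)&(V>80)&k,3)); print("orange",comps((H>3)&(H<14)&(S>150)&(V>110)&k,3))
g=cv2.cvtColor(cv2.imread("pics/side0.png"),cv2.COLOR_BGR2HSV).astype(int);H,S,V=g[...,0],g[...,1],g[...,2]
print("blue0",comps((H>95)&(H<125)&(S>110)&(V>80)&k,3));
E
```

```text
6.5833 [0.42877725 0.17197444 0.23910434] [-0.39765509 -0.87051684 -0.03981719] gate mm [  -0.  -140.7   66.1]
blue []
orange []
blue0 []
```

Forces are back to sliding friction only (~1 N). I'll continue.

Request:
jog_arm([
  [-1,[0,4,0],0],
  [-1,[0,8,0],0],
  [-1,[0,12,0],0],
  [-1,[0,16,0],0],
  [-1,[0,20,0],0],
  [-1,[0,24,0],0],
  [-1,[0,28,0],0],
  [-1,[0,32,0],0],
  [-1,[0,36,0],0],
  [-1,[0,40,0],0],
  [-1,[0,44,0],0],
  [-1,[0,48,0],0],
])

```text
time_s: 7.68
ee_pos: [0.4327, 0.2201, 0.2397]
tcp_rot: [-0.0, 0.037, 0.999, -0.0]
ft_force: [-0.5, -0.9, 0.3]
grip_width: -0.0002
finger_force: 0.2
```

```bash
python3 m.py|head -1
python3 - <<'E'
from h import *
f=bot.grab_frame("side"); g=bot.grab_frame("top")
cv2.imwrite("pics/e.png",np.hstack([cv2.resize(f[180:320,220:360,::-1],(400,400)),cv2.resize(g[170:270,240:400,::-1],(400,250)).copy() if 0 else cv2.resize(g[150:270,240:360,::-1],(400,400))]))
E
```

```text
7.6833 [0.43272678 0.22009692 0.23968933] [-0.54064799 -0.90638142  0.29363989] gate mm [  0.4 -92.4  66.7]
```

View pics/e.png

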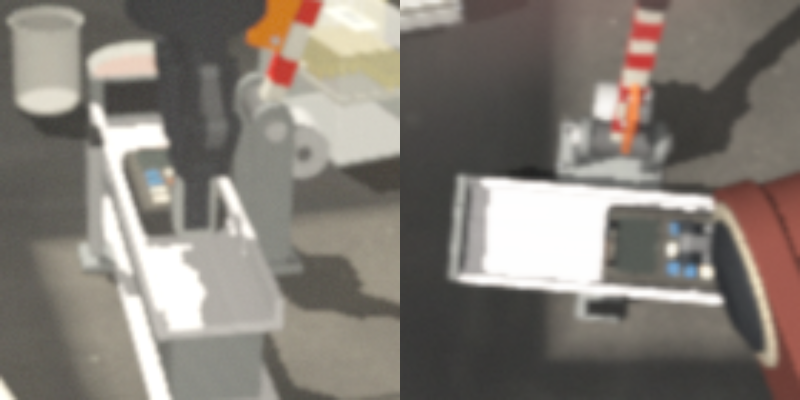

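The meter is flat between the rails, with its front edge at top u≈301.5 (gate y ≈ +4 mm). The barrier is raised. I'll continue 5 mm off-centre so the gripper body clears the raised skirt.

Request:
jog_arm([
  [-1,[1,4,0],0],
  [-1,[2,9,0],0],
  [-1,[3,14,0],0],
  [-1,[4,19,0],0],
  [-1,[5,24,0],0],
  [-1,[5,29,0],0],
  [-1,[5,34,0],0],
  [-1,[5,39,0],0],
  [-1,[5,44,0],0],
  [-1,[5,49,0],0],
  [-1,[5,54,0],0],
  [-1,[5,59,0],0],
])

```text
time_s: 8.83
ee_pos: [0.4322, 0.2794, 0.2399]
tcp_rot: [0.0, 0.037, 0.999, -0.0]
ft_force: [2.1, -3.0, 3.1]
grip_width: 0.0001
finger_force: 1.9
```

Request:
jog_arm([
  [-1,[0,4,0],0],
  [-1,[0,8,0],0],
  [-1,[0,12,0],0],
  [-1,[0,15,0],0],
  [-1,[0,17,0],0],
  [-1,[0,19,0],0],
  [-1,[0,20,0],0],
])

```text
time_s: 9.42
ee_pos: [0.4337, 0.299, 0.2398]
tcp_rot: [0.0, 0.037, 0.999, -0.0]
ft_force: [1.4, -3.8, 4.1]
grip_width: 0.0003
finger_force: 2.5
```

```bash
python3 m.py|head -1
```

```text
9.4167 [0.43365786 0.29900545 0.23984175] [ 1.40159067 -3.83622237  4.11668173] gate mm [ -4.5 -13.7  66.8]
```

Request:
jog_arm([
  [-1,[0,2,0],0],
  [-1,[0,4,0],0],
  [-1,[0,5,0],0],
  [-1,[0,6,0],0],
  [-1,[0,7,0],0],
  [-1,[0,7,0],0],
])

```text
time_s: 9.97
ee_pos: [0.4342, 0.306, 0.2398]
tcp_rot: [0.0, 0.037, 0.999, 0.0]
ft_force: [2.2, -5.1, 3.4]
grip_width: -0.0001
finger_force: 2.5
```

```bash
cat > q.py <<'E'
from h import *
O=np.array([.4391,.3123,0]);ex=np.array([.9973,-.0732,0]);ey=np.array([.0732,.9973,0])
g=bot.grab_frame("top")[:,:,::-1].copy(); V=g.max(2)
cv2.imwrite("pics/f.png",cv2.resize(g[180:260,240:360],(750,500)))
for a in(-15,-8,0,8,15):
    ys=np.arange(-60,100,2.); L=[]
    for y in ys:
        u,v=proj("top",O+a/1e3*ex+y/1e3*ey+[0,0,.078]); L.append(int(V[int(round(v)),int(round(u))]))
    print(a,L[20:])
E
python3 q.py
```

```text
-15 [174, 174, 176, 175, 175, 177, 177, 177, 178, 178, 177, 177, 176, 176, 176, 173, 165, 137, 104, 103, 131, 156, 165, 165, 164, 164, 164, 164, 165, 165, 165, 164, 167, 177, 193, 192, 155, 101, 69, 62, 66, 81, 93, 95, 96, 95, 95, 96, 95, 93, 84, 73, 73, 72, 68, 71, 102, 102, 155, 183]
-8 [176, 176, 176, 177, 177, 176, 177, 175, 176, 174, 174, 174, 172, 171, 171, 168, 168, 165, 160, 138, 113, 119, 119, 146, 161, 165, 164, 162, 162, 162, 160, 159, 159, 159, 165, 183, 199, 185, 161, 102, 74, 82, 90, 93, 94, 93, 93, 94, 94, 94, 90, 91, 119, 129, 102, 73, 78, 123, 166, 171]
0 [174, 175, 175, 175, 173, 172, 169, 170, 169, 169, 168, 167, 168, 165, 165, 166, 165, 162, 163, 162, 160, 157, 141, 112, 110, 138, 156, 158, 155, 156, 155, 154, 151, 151, 150, 149, 153, 169, 187, 177, 172, 153, 111, 94, 92, 93, 93, 94, 94, 93, 89, 88, 108, 105, 80, 63, 85, 139, 171, 153]
8 [170, 170, 169, 169, 167, 167, 167, 166, 164, 164, 164, 163, 162, 162, 161, 159, 160, 160, 158, 156, 154, 154, 153, 150, 136, 111, 102, 124, 145, 149, 146, 146, 144, 143, 141, 139, 138, 136, 135, 133, 134, 133, 106, 92, 92, 93, 93, 93, 94, 92, 81, 70, 75, 79, 73, 73, 105, 105, 159, 185]
15 [168, 166, 165, 164, 164, 163, 163, 162, 160, 160, 160, 159, 159, 158, 155, 154, 152, 152, 151, 150, 149, 147, 145, 144, 144, 142, 137, 128, 106, 93, 112, 130, 134, 132, 131, 127, 126, 123, 115, 111, 107, 106, 108, 107, 105, 101, 98, 100, 102, 102, 112, 112, 114, 108, 88, 64, 77, 121, 153, 159]
```

The meter's front edge shows at y≈+90. I'll press slightly further to see whether the force rises.

Request:
jog_arm([
  [-1,[0,1,0],0],
  [-1,[0,2,0],0],
  [-1,[0,2,0],0],
])

```text
time_s: 10.27
ee_pos: [0.4343, 0.3075, 0.2398]
tcp_rot: [0.0, 0.037, 0.999, -0.001]
ft_force: [1.7, -7.1, 5.3]
grip_width: -0.0001
finger_force: 4.2
```

Request:
jog_arm([
  [-1,[0,1,0],0],
  [-1,[0,2,0],0],
  [-1,[0,2,0],0],
])

```text
time_s: 10.52
ee_pos: [0.4345, 0.3085, 0.2398]
tcp_rot: [-0.0, 0.037, 0.999, -0.003]
ft_force: [1.2, -13.7, 9.0]
grip_width: 0.0002
finger_force: 7.9
```

The force is climbing with almost no motion, so the meter is home. I'll back off along the lane and then lift clear.

Request:
jog_arm([
  [-1,[0,-5,0],0],
  [-1,[0,-20,0],0],
  [-1,[0,-50,0],0],
  [-1,[0,-80,0],0],
  [-1,[5,-110,-20],0],
  [-1,[5,-140,-50],0],
  [-1,[5,-170,-90],0],
  [-1,[5,-190,-110],0],
  [-1,[5,-190,-110],0],
])

```text
time_s: 11.27
ee_pos: [0.4159, 0.1181, 0.3555]
tcp_rot: [0.005, 0.039, 0.999, 0.001]
ft_force: [-0.1, -0.7, 0.9]
grip_width: -0.0
finger_force: 0.0
```

```bash
python3 m.py
python3 - <<'E'
from h import *
O=np.array([.4391,.3123,0]);ex=np.array([.9973,-.0732,0]);ey=np.array([.0732,.9973,0])
g=bot.grab_frame("top"); V=g.max(2)
for a in(-15,0,15):
    print(a,[int(V[tuple(int(round(t)) for t in proj("top",O+a/1e3*ex+y/1e3*ey+[0,0,.078])[::-1])]) for y in np.arange(-16,100,4)])
x0,y0=245,195
w=V[195:245,245:330]<110; c=max(cv2.findContours(w.astype(np.uint8),0,2)[0],key=cv2.contourArea); r=cv2.minAreaRect(c); print(r)
q=onz("top",r[0][0]+245,r[0][1]+195,.075)-O; print("centre gate",q@ex,q@ey)
E
```

```text
11.2667 [0.41593078 0.11811138 0.35546846] [-0.09429682 -0.67691043  0.85971374] gate mm [  -8.9 -195.4  182.5]
[([343.0, 143.6], 62, [339, 139, 10, 10]), ([335.7, 161.6], 56, [332, 157, 9, 10]), ([327.6, 183.6], 41, [324, 180, 8, 8]), ([318.0, 204.3], 62, [314, 199, 9, 11])]
1.6 [[313.2, 203.7], [317.6, 135.5]]
1.75 [[315.7, 203.8], [330.8, 136.4]]
1.92 [[318.4, 204.4], [345.0, 139.8]]
-15 [254, 254, 254, 254, 245, 165, 100, 231, 251, 182, 252, 236, 175, 207, 183, 172, 208, 145, 108, 96, 94, 94, 94, 94, 92, 70, 61, 100, 155]
0 [255, 255, 255, 254, 245, 152, 118, 130, 172, 152, 229, 238, 170, 215, 184, 222, 246, 150, 108, 101, 93, 92, 93, 93, 90, 99, 84, 81, 170]
15 [254, 254, 254, 254, 245, 165, 103, 140, 176, 142, 193, 193, 119, 151, 138, 127, 138, 116, 112, 108, 101, 103, 99, 101, 111, 114, 89, 71, 153]
((22.5, 24.5), (49.0, 45.0), 90.0)
centre gate -0.001248759180892715 0.07454403726829592
```

The meter spans y≈+5 to +92 mm, flat and square to the lane, and the barrier is at its raised stop. I'm handing the job in.

```bash
python3 -c "
from cell import bot
print(bot.job_done())"
```

```text
the job is handed in; nothing more can be done
None
```

The barrier stands raised by itself at about 1.92 rad, the meter is home against the end stop (measured centre y ≈ +47 mm), and the job is handed in; no verdict was returned.

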